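# Weigh sealed bottles by hand and load the shaker

### The arm

A 6-joint arm with a two-finger parallel gripper is mounted at the origin on a cart in front of the work surface, level with it; the furniture and walls round the work are solid. World frame = base frame: x ahead of the robot, y to its left, z up, the work surface at z = 0. Lengths are in mm, angles in rad, forces in N, time in s.
With the tool pointing down it reaches from about 400 to 825 mm from the base axis. Payload 7 kg.
Tool frame: the origin (TCP) lies at the very end of the fingers, on their centre line; the grasp point (between the pads) lies 19 mm behind it; z points along the fingers, y is the line along which they close (so a half turn about z gives the same grasp; the last joint's range is limited). The gripper opens to 88 mm and grips with 3 to 60 N. Pads are 19 mm wide; open, the fingers measure 130 mm over their backs; the gripper's body (78 mm by 193 mm) begins 47 mm behind the grasp point.
Start: joints at [-0.894, 0.359, 0.012, 0, -1.224, -0.288], TCP at [255.85, -624.609, 204.661] pointing down, gripper open.
Joint ranges: [-3.07, 3.07], [-1.43, 2.12], [-1.02, 1.25], [-3.03, 1.67], [-3.05, -0], [-3.03, 3.03]. Speed limits (rad/s): [2.39, 2.39, 3.01, 3.14, 3.14, 3.14].

### API

Orientations are given as a unit quaternion [x, y, z, w].
In Python, from plant import bot gives the robot as it stands. Calls block until the motion is done:
- bot.move_ptp(position, orientation): joint-space move of the TCP to a pose.
- bot.line_to(position, velocity=150, ori=None): straight line of the TCP; ori=None keeps the orientation; velocity is the mean speed in mm/s.
- bot.move_joints(angles): joint-space move.
- bot.move_gripper(opening, force=None): finger opening in mm; force is the grip in N (None keeps the last); returns when the fingers have stopped.
- bot.pause(seconds).
- bot.solve_ik(position, orientation): joint angles nearest the present ones, or None.
- bot.read_state(): the state.
- bot.camera(name): name is "scene" or "side" or "wrist"; returns the picture (384x512x3 uint8, red, green, blue); there is no depth.
- bot.get_calibration(name): a dict with "fx", "fy", "cx", "cy" (pixels), "view" (4x4, takes a point from world to camera coordinates); the wrist camera has in their place "T_tool_cam" (4x4, takes a point from camera to tool coordinates, whose origin is the TCP and whose axes are the flange's). Camera axes: x right, y up, looking along -z (the intrinsics and any distortion apply to the point x, -y, -z); pixel columns grow to the right and rows downward; lengths in mm; the calibration is good to about 2 mm. The wrist camera is an equidistant fisheye: a pixel r from the principal point sees the ray r / f radians off the axis. A picture is of the moment at which its call begins: read the wrist's pose just before it. get_calibration takes no time and is no camera call.
A pose or a line that the arm cannot do raises bot.Unreachable and nothing moves.
- bot.close_job(): hands the job in; it is judged then, once.
The state is a dict: "t": time; "joint_pos": joint angles; "qvel": joint speeds; "tau": joint torques, N m; "tcp_pos": TCP position; "eef_rot": TCP orientation; "contact_force": force on the tool from outside, world axes, zero at the start; "moment": the same for the moment, N m; "width": finger opening in mm; "finger_force": force on a finger pad.
Only numpy, scipy, OpenCV 4.12 (cv2) and the standard library are available. Lean on these libraries where they do the work, as an engineer would, in place of code of your own. Each camera call takes 0.05 s, during which the arm holds its last target. There are 200 camera calls.

### The job

Two sealed opaque bottles stand on the bench between the shaker and the shallow wash-up tray: lift each just clear to feel its weight, stand it on the shaker platform beside the bottle already there if it weighs more than about 450 g, or stand it in the tray if it is lighter. When both are sorted, push the clamp bar by its handle towards the back until it holds every bottle on the platform snugly against the fixed back bar. Keep the bottles upright and never more than 20 cm off the bench, set them down gently, and leave the beaker, timer and pen alone.

Things in the scene. Friction and masses are not known exactly. Their poses are not given: they have to be found in the camera images.
- bottle_a: One of the two bottles to sort: white opaque bottle, 187 mm tall, body 85 mm across up to 140 mm, then a shoulder; white screw cap (fixed on) 50 mm across, from 158 to 187 mm height: grip it there from above. Origin: centre of the underside, z up. Mass unseen, 0.16 to 0.74 kg. Starts on the bench between shaker and tray.
- bottle_b: The other bottle to sort, same looks: white opaque bottle, 187 mm tall, body 85 mm across up to 140 mm, then a shoulder; white screw cap (fixed on) 50 mm across, from 158 to 187 mm height: grip it there from above. Origin: centre of the underside, z up. Mass unseen, 0.16 to 0.74 kg. Starts on the bench between shaker and tray.
- bottle_c: Bottle already on the platform: white opaque bottle, 187 mm tall, body 85 mm across up to 140 mm, then a shoulder; white screw cap (fixed on) 50 mm across, from 158 to 187 mm height: grip it there from above. Origin: centre of the underside, z up. About 0.6 kg, stands loose at the platform's left end (shaker y +0.098); need not be lifted.
- shaker: Low bench shaker, 215 x 330 mm, fixed to the bench. Origin: centre of its underside; x to the back (away from the robot), y along its length to the left. Mat top 54 mm up, usable x +-0.095, y +-0.144. Bottles stand in one row at about y = +0.098 (taken by bottle_c), 0 and -0.098. Guide rods on posts along x at y = +-0.155, up to 97 mm high.
- back_bar (a point): Middle of the fixed back bar: rubber-covered, 16 mm diameter, along shaker y at shaker x = 0.082, axis 86 mm above the bench. A bottle touching it has its centre at shaker x = 0.031.
- platform: The shaker's plate and grey mat, on which the bottles stand (part of the shaker, fixed). Origin 43 mm above the shaker's origin, same axes; mat top 11 mm above it.
- clamp (a joint): Sliding clamp bar in m: 0 = fully open (bar axis at shaker x = -0.064), grows as the bar moves to the back (shaker +x); about 0.045 when it presses bottles against the back bar; stop at 0.062. The bar is 16 mm in diameter, parallel to the back bar and as high (86 mm). Slides at about 3 N, up to 20 N with bottles to push; stays where left.
- clamp_handle (a point): Middle of the clamp bar's white handle, a round grip 15 mm in diameter and 92 mm long along shaker y, carried 75 mm in front of the bar on two 8 mm rods at y = +-0.055, as high as the bar (86 mm above the bench); it moves with the bar. Can be pinched from above (fingers closing along shaker x) or pushed from the front.
- tray: Shallow grey wash-up tray, fixed, 135 mm (its x) x 225 mm (its y) x 24 mm high, walls and floor 4 mm. Origin: centre of its underside. Two bottles fit side by side at its y = +0.052 and -0.052, x = 0.
- beaker: Bystander: clear beaker, 75 mm wide, 70 mm tall, front left on the bench. Origin: centre of its underside.
- timer_unit: Bystander: white bench timer, 66 mm wide, 58 mm tall, standing behind the tray's right end. Origin: centre of its underside.
- pen: Bystander: blue pen, 138 mm long, lying near the front edge. Origin: centre of its underside.

How it is judged:
By the outcome, as a careful person would: the job done as asked, in the order asked, and still so for the second after the job is handed in, with the robot touching nothing.
It also fails if it takes over 67 s, if anything falls off the work surface, if the arm or the gripper's body presses on something with over 40 N, if the wrist force passes 120 N, or if a joint passes its speed limit or range.

## Working session

There is one attempt and no reset: what is moved stays moved. The work goes in short steps, each a Python script; the robot and the scene stay as the last script left them, time stands still between calls to the robot, and variables do not carry over. Pictures are saved under pics/ and viewed, at most 10 in all, crops included, and the job is handed in when it is done.

```bash
ls; mkdir -p pics; python3 - <<'E'
from plant import bot
import cv2,numpy as np
for n in ("scene","side"):
    im=bot.camera(n); cv2.imwrite(f"pics/{n}0.png",cv2.resize(im[:,:,::-1],(768,576)))
    np.save(f"pics/{n}0.npy",im)
    c=bot.get_calibration(n); print(n,{k:(np.round(v,3).tolist() if k=='view' else v) for k,v in c.items()})
print(bot.get_calibration("wrist")); print(bot.read_state())
E
```

```text
pics
scene {'fx': 385.5291937638914, 'fy': 385.5291937638914, 'cx': 246.8671596647564, 'cy': 190.7307640136447, 'view': [[-0.884, -0.466, 0.015, 423.698], [0.345, -0.631, 0.695, -291.372], [-0.315, 0.62, 0.719, -1161.246], [0.0, 0.0, 0.0, 1.0]]}
side {'fx': 398.7580316352251, 'fy': 398.7580316352251, 'cx': 257.4290399991394, 'cy': 195.82468476427266, 'view': [[0.079, -0.997, 0.013, -78.962], [0.584, 0.057, 0.81, -369.571], [-0.808, -0.056, 0.586, -846.842], [0.0, 0.0, 0.0, 1.0]]}
{'fx': 297.3186396354542, 'fy': 297.3186396354542, 'cx': 257.5034624464599, 'cy': 188.26353478969915, 'T_tool_cam': array([[ 2.01688110e-03,  9.64509157e-01,  2.64041699e-01,
         7.13081510e+01],
       [ 9.99997867e-01, -2.06307343e-03, -1.02345889e-04,
        -1.55911726e-01],
       [ 4.46023865e-04,  2.64041342e-01, -9.64511260e-01,
        -1.80815338e+02],
       [ 0.00000000e+00,  0.00000000e+00,  0.00000000e+00,
         1.00000000e+00]])}
{'t': 0.1, 'joint_pos': array([-8.93914487e-01,  3.59316865e-01,  1.11178294e-02, -3.02369706e-04,
       -1.22410157e+00, -2.88107397e-01]), 'qvel': array([-0.00238295, -0.00046998,  0.00225892,  0.00219852, -0.00025285,
       -0.00051213]), 'tau': array([-1.40124444e-03, -5.84166241e+01,  2.93752670e+01,  7.01557562e+00,
        1.02293523e-02, -7.50384561e-05]), 'tcp_pos': array([ 255.6459207 , -624.18811402,  203.80226915]), 'eef_rot': array([-1.93114768e-01,  9.81175876e-01,  7.32233636e-04, -2.23063479e-04]), 'contact_force': array([ 0.07500502, -0.54221165, -0.12193418]), 'moment': array([0.07393726, 0.00920472, 0.01202783]), 'finger_force': 0.0, 'width': 87.46006174315062}
```

View pics/scene0.png

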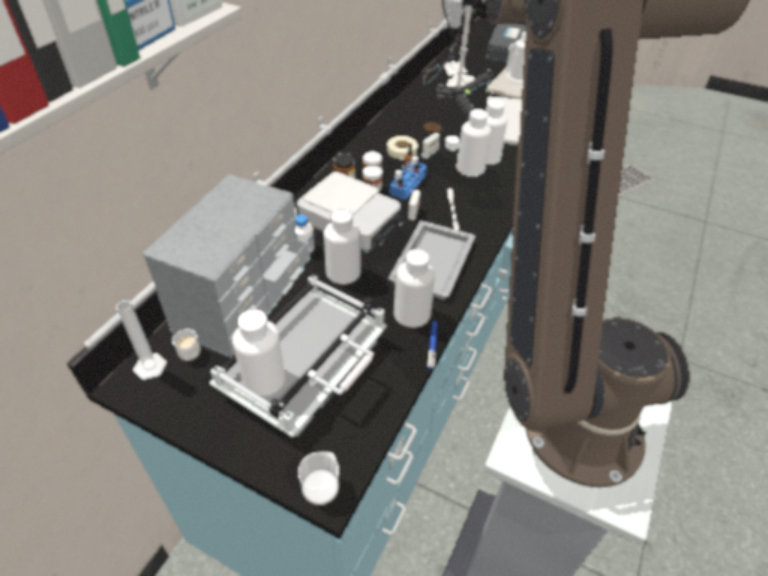

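View pics/side0.png

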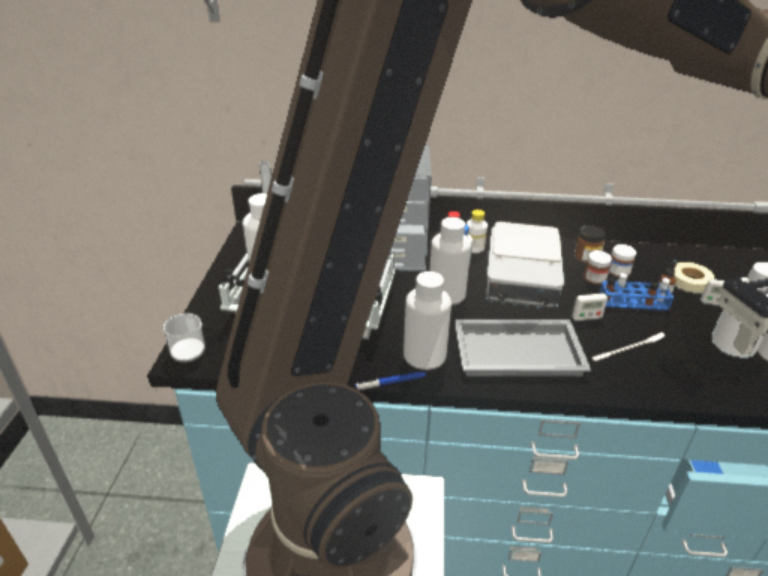

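Scene view: the bottles' cap tops are at (343,214) far, (418,255) near and (254,318) for the one on the shaker. The tray is around (435,258) and the handle runs from (340,388) to (373,352). In the side view the caps are at (453,226) and (429,281), and the tray rim corners at (456,321), (578,320), (588,368) and (462,368).

```bash
cat > h.py <<'E'
from plant import bot
import numpy as np, cv2
from scipy.spatial.transform import Rotation as R
def ray(name,uv,pose=None):
    c=bot.get_calibration(name); d=np.array([(uv[0]-c['cx'])/c['fx'],(uv[1]-c['cy'])/c['fy']])
    if name=='wrist':
        r=np.hypot(*d); s=np.sin(r)/max(r,1e-9); v=np.array([d[0]*s,-d[1]*s,-np.cos(r)])
        T=np.eye(4); T[:3,:3]=R.from_quat(pose[1]).as_matrix(); T[:3,3]=pose[0]; T=T@c['T_tool_cam']
    else:
        v=np.array([d[0],-d[1],-1]); T=np.linalg.inv(c['view'])
    return T[:3,3],T[:3,:3]@v
def onz(name,uv,z,pose=None):
    o,d=ray(name,uv,pose); return (o+d*(z-o[2])/d[2])[:2]
def project(p,name,pose):
    c=bot.get_calibration(name); 
    T=np.eye(4); T[:3,:3]=R.from_quat(pose[1]).as_matrix(); T[:3,3]=pose[0]; T=T@c['T_tool_cam']
    q=np.linalg.inv(T)@np.r_[p,1]; v=np.array([q[0],-q[1],-q[2]]); th=np.arctan2(np.hypot(*v[:2]),v[2])
    return np.array([c['cx'],c['cy']])+c['fx']*th*v[:2]/np.hypot(*v[:2])
def down(yaw):  # tool z down, tool y (closing line) at world angle yaw
    y=np.array([np.cos(yaw),np.sin(yaw),0]); z=np.array([0,0,-1.]); x=np.cross(y,z)
    return R.from_matrix(np.c_[x,y,z]).as_quat()
E
python3 - <<'E'
from h import *
def f(n,l,z):
    for p in l: print(n,p,onz(n,np.array(p)/1.5,z).round(0))
f('scene',[(343,214),(418,255),(254,318)],187); f('side',[(453,226),(429,281),(260,201)],187)
f('side',[(456,321),(578,320),(588,368),(462,368)],24); f('scene',[(427,223),(476,234),(443,292)],24)
f('scene',[(340,388),(373,352)],86); f('scene',[(308,285),(380,315),(215,380),(290,412)],97)
f('side',[(589,308)],30); f('side',[(365,384),(424,376),(187,350)],0)
print(R.from_quat(bot.read_state()['eef_rot']).as_matrix().round(2))
E
```

```text
scene (343, 214) [ 642. -168.]
scene (418, 255) [ 433. -125.]
scene (254, 318) [635. 188.]
side (453, 226) [ 630. -165.]
side (429, 281) [ 425. -120.]
side (260, 201) [698. 257.]
side (456, 321) [ 521. -183.]
side (578, 320) [ 549. -438.]
side (588, 368) [ 401. -431.]
side (462, 368) [ 379. -192.]
scene (427, 223) [ 526. -419.]
scene (476, 234) [ 393. -440.]
scene (443, 292) [ 388. -201.]
scene (340, 388) [447. 190.]
scene (373, 352) [431.  82.]
scene (308, 285) [643.  -8.]
scene (380, 315) [460.  -6.]
scene (215, 380) [664. 295.]
scene (290, 412) [498. 286.]
side (589, 308) [ 585. -467.]
side (365, 384) [344. -12.]
side (424, 376) [ 376. -122.]
side (187, 350) [406. 352.]
[[-0.93 -0.38 -0.  ]
 [-0.38  0.93  0.  ]
 [ 0.    0.   -1.  ]]
```

```bash
python3 - <<'E'
from h import *
bot.move_ptp([480,20,360],down(np.pi/2))
bot.pause(0.3)
s=bot.read_state(); im=bot.camera('wrist')
np.savez('pics/w1.npz',im=im,p=s['tcp_pos'],q=s['eef_rot'])
cv2.imwrite('pics/w1.png',cv2.resize(im[:,:,::-1],(800,600),interpolation=cv2.INTER_CUBIC)); print(s['t'],s['tcp_pos'],s['joint_pos'].round(2),s['contact_force'])
E
```

```text
2.8833 [480.06981113  19.7211657  359.90014757] [ 0.45 -0.04 -0.12  0.   -1.48 -2.02] [-0.64533    -0.03716559  0.60004874]
```

View pics/w1.png

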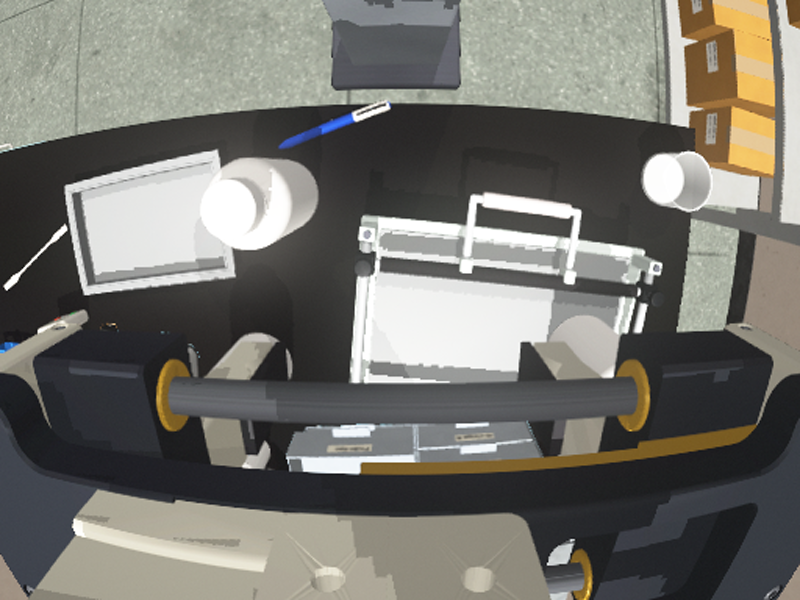

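Wrist view (800x600): the handle ends are at (481,198) and (575,212). The tray rim's outer corners are at (65,186), (219,151), (235,275) and (84,294). The near bottle's cap is at (229,207), the clamp-rod junctions at about (466,265) and (569,278), and the rod lines at (362,290) to (356,378). The far bottle is hidden behind the fingers.

```bash
python3 - <<'E'
from h import *
d=np.load('pics/w1.npz'); P=(d['p'],d['q'])
def f(n,l,z):
    for p in l: print(n,p,onz('wrist',np.array(p)/1.5625,z,P).round(1))
f('handle',[(481,198),(575,212)],86)
f('barjoint',[(466,265),(569,278)],86)
f('rodjunc',[(362,268),(656,298)],86)
f('posts top',[(367,222),(655,262)],97)
f('tray',[(65,186),(219,151),(235,275),(84,294)],24)
f('cap',[(229,207)],187)
f('rod',[(362,290),(356,378)],90); f('matfrontedge',[(378,272),(635,298)],54)
# cap circle fit
im=d['im']; g=im.min(2); 
def s(n,p,z): print(n,p,onz('scene',np.array(p)/1.5,z).round(1))
s('capC',(254,317),241); s('capfar',(343,213),187); s('capnear',(418,254),187)
s('beaker',(320,490),0)
print('side c',onz('side',np.array((263,200))/1.5,241))
E
```

```text
handle (481, 198) [435.3  96.6]
handle (575, 212) [445.9 196. ]
barjoint (466, 265) [502.9  83.3]
barjoint (569, 278) [515.5 194.4]
rodjunc (362, 268) [506.2 -21.1]
rodjunc (656, 298) [537.4 306.5]
posts top (367, 222) [458.7 -14.6]
posts top (655, 262) [493.9 292.2]
tray (65, 186) [ 401.  -432.5]
tray (219, 151) [ 379.4 -192.5]
tray (235, 275) [ 527.  -180.3]
tray (84, 294) [ 550.9 -418.8]
cap (229, 207) [ 434.  -118.6]
rod (362, 290) [528.  -21.2]
rod (356, 378) [625.7 -30.2]
matfrontedge (378, 272) [517.5  -6.8]
matfrontedge (635, 298) [546.4 296.2]
capC (254, 317) [603.2 221.1]
capfar (343, 213) [ 644.  -171.7]
capnear (418, 254) [ 433.9 -128.2]
beaker (320, 490) [398.3 352.4]
side c [600.08945265 220.07210648]
```

Shaker origin is about (576,131) with yaw -6.4°. Tray centre is about (464,-308) with yaw +5.4°. Next is a closer look at the two bottles.

```bash
python3 - <<'E'
from h import *
bot.move_ptp([540,-270,330],down(0))
bot.pause(0.2)
s=bot.read_state(); im=bot.camera('wrist')
np.savez('pics/w2.npz',im=im,p=s['tcp_pos'],q=s['eef_rot'])
cv2.imwrite('pics/w2.png',cv2.resize(im[:,:,::-1],(800,600),interpolation=cv2.INTER_CUBIC)); print(s['t'],s['tcp_pos'],s['joint_pos'].round(2))
for c in ([637,-168,187],[432,-122,187]): print(project(c,'wrist',(s['tcp_pos'],s['eef_rot']))*1.5625)
E
```

```text
4.275 [ 540.3194421  -268.85328025  330.58056832] [-0.14  0.19  0.06 -0.   -1.44 -3.  ]
[539.73259262 132.14434744]
[251.01714967  69.86460324]
```

View pics/w2.png

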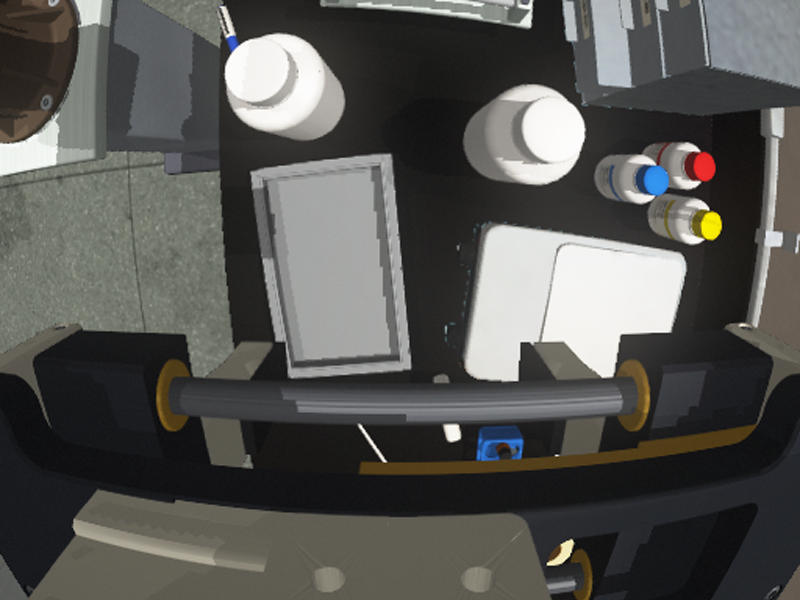

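Wrist view 2: the near cap is centred at (261,69) and the far cap at (553,130). The tray rim corners are at (251,172), (392,154), (411,371) and (289,377). The cabinet's front runs along the top right, from (565,0) to (585,105).

```bash
python3 - <<'E'
from h import *
d=np.load('pics/w2.npz'); P=(d['p'],d['q'])
for n,p,z in [('near',(261,69),187),('far',(553,130),187),('t',(251,172),24),('t',(392,154),24),('t',(411,371),24),('t',(289,377),24),('cab bottom',(585,105),0),('cab bottom',(566,10),0)]:
    print(n,onz('wrist',np.array(p)/1.5625,z,P).round(1))
for z in (0,200): print('cab top corners scene',z,[onz('scene',np.array(p)/1.5,z).round(0) for p in [(295,190),(205,278),(150,258),(310,262),(228,348)]])
E
```

```text
near [ 439.6 -122.1]
far [ 647.  -165.7]
t [ 377.6 -196.7]
t [ 529.4 -181.7]
t [ 551.1 -423.7]
t [ 407.2 -434.2]
cab bottom [ 747.8 -114.3]
cab bottom [ 7.268e+02 -1.000e-01]
cab top corners scene 0 [array([ 939., -397.]), array([937.,  18.]), array([1107.,   28.]), array([ 738., -157.]), array([751., 168.])]
cab top corners scene 200 [array([ 778., -178.]), array([776., 157.]), array([914., 165.]), array([616.,  15.]), array([626., 277.])]
```

```bash
cat >> h.py <<'E'
Q=down(np.pi/2)
def fz():
    bot.pause(0.4); v=[]
    for _ in range(8): v.append(bot.read_state()['contact_force'][2]); bot.pause(0.03)
    return np.mean(v)
def weigh(x,y):
    bot.move_gripper(86); bot.move_ptp([x,y,260],Q)
    bot.line_to([x,y,186],150); f0=fz()
    bot.line_to([x,y,158],80); bot.move_gripper(30,30); s=bot.read_state(); print('grip',s['width'],s['finger_force'])
    bot.line_to([x,y,186],60); f1=fz()
    s=bot.read_state(); print('mass',(f0-f1)/9.81,s['t'],s['contact_force'],s['moment'],s['width'])
E
python3 - <<'E'
from h import *
weigh(436,-123)
E
```

```text
grip 46.74938894104005 30.00059237703681
mass 0.3661178632109929 9.5667 [-0.27890399 -0.11151343 -3.89790641] [-0.07866874 -0.02489516 -0.06149802] 46.87416254343784
```

```bash
cat >> h.py <<'E'
def place(x,y,floor,travel,via=(),opening=66):
    p=bot.read_state()['tcp_pos']; top=158+floor
    bot.line_to([p[0],p[1],158+travel],150)
    for v in via: bot.line_to([*v,158+travel],250)
    bot.line_to([x,y,158+travel],250); bot.line_to([x,y,top+6],100); f0=fz()
    for k in range(10):
        bot.line_to([x,y,top+5-k],20); bot.pause(.1)
        f=bot.read_state()['contact_force'][2]
        if f-f0>1.5: break
    print('touch at',top+5-k,f-f0,bot.read_state()['contact_force'])
    bot.move_gripper(opening); bot.pause(.2)
    bot.line_to([x,y,top+100],200); print(bot.read_state()['t'])
E
python3 - <<'E'
from h import *
place(470,-360,4,60)
weigh(644,-168)
E
```

```text
touch at 162 2.1115803566464484 [-0.11302404 -0.23124126 -1.39847016]
15.9
grip 46.937451122969385 30.004242433715262
mass 0.5279166396291874 21.3333 [ 0.00687381  0.70949585 -5.09221797] [-2.35664756e-05 -4.65812593e-02 -3.46063889e-02] 46.622555329191464
```

```bash
python3 - <<'E'
from h import *
place(586.8,119.7,54,125)
bot.move_joints(np.r_[bot.read_state()['joint_pos']]) 
bot.move_ptp([412,149,300],down(np.pi/2-.112))
s=bot.read_state(); print(s['t'],s['tcp_pos'],s['joint_pos'].round(2))
im=bot.camera('scene'); im2=bot.camera('wrist'); np.savez('pics/w3.npz',im=im2,p=s['tcp_pos'],q=s['eef_rot'])
a=cv2.resize(im[120:312,100:356],(768,576),interpolation=cv2.INTER_CUBIC)
cv2.imwrite('pics/s3.png',a[:,:,::-1]); cv2.imwrite('pics/w3.png',cv2.resize(im2[:,:,::-1],(800,600)))
E
```

```text
touch at 212 2.9381729219026154 [ 0.05491831  0.92200907 -1.69428116]
28.4667
29.4583 [412.06703881 149.24228194 300.42172347] [ 0.8  -0.1  -0.31  0.   -1.36 -2.48]
```

View pics/s3.png

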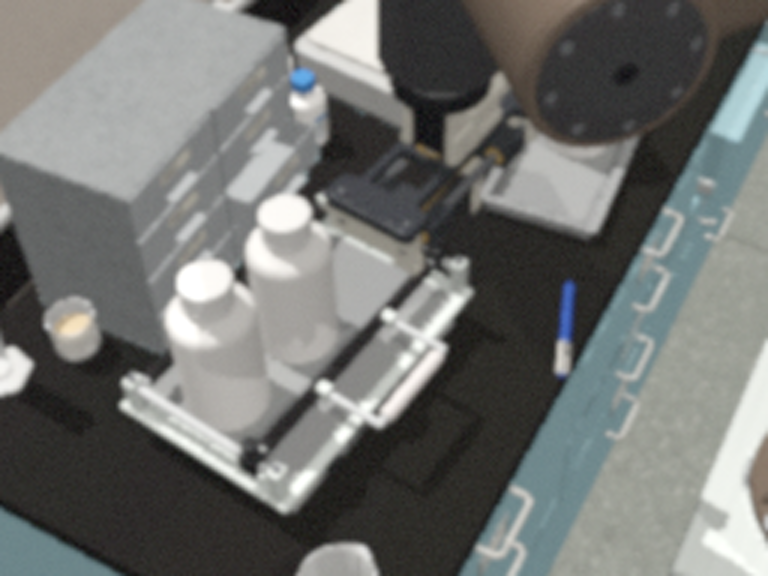

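Both platform bottles stand upright at about (205,350) and (290,290). The clamp bar is clear in front of them, with the handle at (415,385). Now for the push from the front.

```bash
cat > push.py <<'E'
from h import *
q=down(np.pi/2-.112); ex=np.array([.9937,-.1118,0]); h0=np.array([437.8,146.6,72])
bot.move_gripper(0,20)
p0=h0-38*ex
bot.move_ptp([p0[0],p0[1],180],q); bot.line_to(p0,150)
bot.pause(.3); F0=bot.read_state()['contact_force']; d=-38; last=0; log=[]; c=None
while d<48:
    d+=3 if (c is None or d-c<38) else 1
    bot.line_to(h0+d*ex,50 if last>-6 else 30)
    bot.pause(.05); s=bot.read_state(); last=(s['contact_force']-F0)@ex
    a=(s['tcp_pos']-h0)@ex; log.append((d,round(a,1),round(last,1)))
    if c is None and last<-1.5: c=d
    if last<-26 or (c is not None and d-c>50): break
print(log,c,s['t'])
E
python3 push.py
```

```text
[(-35, np.float64(-34.9), np.float64(-0.1)), (-32, np.float64(-32.0), np.float64(0.4)), (-29, np.float64(-29.0), np.float64(-0.0)), (-26, np.float64(-26.0), np.float64(0.7)), (-23, np.float64(-22.9), np.float64(-0.3)), (-20, np.float64(-20.0), np.float64(0.0)), (-17, np.float64(-16.9), np.float64(0.4)), (-14, np.float64(-14.0), np.float64(0.4)), (-11, np.float64(-10.9), np.float64(0.9)), (-8, np.float64(-8.0), np.float64(-0.0)), (-5, np.float64(-4.9), np.float64(-0.6)), (-2, np.float64(-1.9), np.float64(-0.3)), (1, np.float64(1.0), np.float64(-0.5)), (4, np.float64(4.0), np.float64(0.1)), (7, np.float64(7.0), np.float64(0.2)), (10, np.float64(10.1), np.float64(0.4)), (13, np.float64(13.1), np.float64(-0.4)), (16, np.float64(16.0), np.float64(-0.1)), (19, np.float64(19.0), np.float64(-0.4)), (22, np.float64(22.0), np.float64(-0.1)), (25, np.float64(25.1), np.float64(-0.3)), (28, np.float64(28.1), np.float64(-0.4)), (31, np.float64(31.1), np.float64(-0.5)), (34, np.float64(34.1), np.float64(-0.4)), (37, np.float64(37.0), np.float64(-0.4)), (40, np.float64(40.1), np.float64(-0.1)), (43, np.float64(43.0), np.float64(0.9)), (46, np.float64(46.1), np.float64(-0.6)), (49, np.float64(49.1), np.float64(-1.1))] None 41.1333
```

```bash
python3 - <<'E'
from h import *
im=bot.camera('scene'); im2=bot.camera('wrist')
a=cv2.resize(im[120:312,100:356],(400,300),interpolation=cv2.INTER_CUBIC); b=cv2.resize(im2,(400,300))
cv2.imwrite('pics/s4.png',np.hstack([a,b])[:,:,::-1]); s=bot.read_state(); print(s['width'],s['tcp_pos'],s['contact_force'])
E
```

```text
0.3785926989600588 [486.43061997 141.06600002  71.9584    ] [ 0.40030962 -0.78964054  1.20704751]
```

View pics/s4.png

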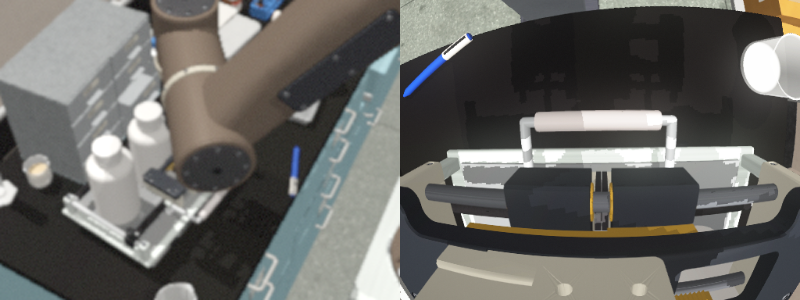

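```bash
python3 - <<'E'
from h import *
s=bot.read_state(); P=(s['tcp_pos'],s['eef_rot'])
for p in [(135,121),(262,117),(128,150),(271,150)]: print(onz('wrist',np.array(p)*1.28,86,P).round(1))
for z in (0,20,60): 
    print(project(s['tcp_pos']+[0,0,z],'wrist',P)/1.28)
# w3 before push
d=np.load('pics/w3.npz'); cv2.imwrite('pics/w3c.png',cv2.resize(d['im'][:,:,::-1],(800,600)))
E
```

```text
[435.6  96.9]
[443.1 190.9]
[457.2  87.2]
[469.3 196.9]
[201.39165416 172.09817283]
[201.39377058 181.77862138]
[201.3983534  208.65962654]
```

View pics/w3c.png

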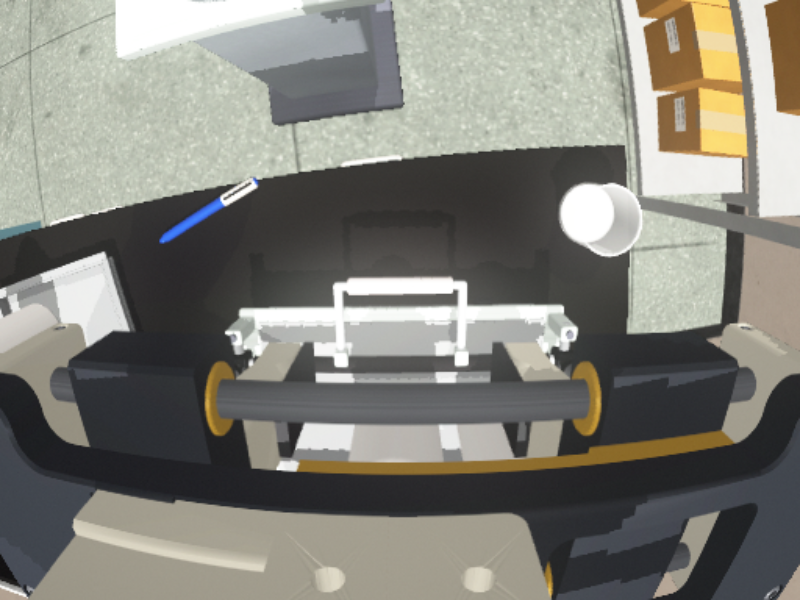

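Handle ends are at (348,286) and (452,286) in this earlier view. In the latest view the handle still lies in front of the fingers. I'll triangulate its height.

```bash
python3 - <<'E'
from h import *
def tri(rs):
    A=np.zeros((3,3));b=np.zeros(3)
    for o,d in rs:
        d=d/np.linalg.norm(d);M=np.eye(3)-np.outer(d,d);A+=M;b+=M@o
    p=np.linalg.solve(A,b); return p.round(1),[round(float(np.linalg.norm(np.cross(p-o,d/np.linalg.norm(d)))),1) for o,d in rs]
d1=np.load('pics/w1.npz');d3=np.load('pics/w3.npz');s=bot.read_state()
w1=ray('wrist',np.array((528,205))/1.5625,(d1['p'],d1['q']))
w3=ray('wrist',np.array((400,286))/1.5625,(d3['p'],d3['q']))
w4=ray('wrist',np.array((199,121))*1.28,(s['tcp_pos'],s['eef_rot']))
s3=ray('scene',np.array((415,385))/3+[100,120])
print('w1,w3,s3',tri([w1,w3,s3])); print('w1,s3',tri([w1,s3]))
for r in (w1,w3,w4): print([ (r[0]+r[1]*(z-r[0][2])/r[1][2])[:2].round(1) for z in (50,86,110)])
print('now+scene?',s['joint_pos'].round(2))
E
```

```text
w1,w3,s3 (array([438.6, 143.5,  87.8]), [2.3, 2.4, 4.7])
w1,s3 (array([437.5, 143.3,  87.1]), [3.5, 3.5])
[array([443.4, 154.7]), array([440.9, 144.8]), array([439.2, 138.2])]
[array([450.7, 142.6]), array([441.5, 143.8]), array([435.4, 144.6])]
[array([446.9, 143.3]), array([441.4, 144.3]), array([437.7, 144.9])]
now+scene? [ 0.67  0.21 -0.53 -0.   -0.82 -2.35]
```

```bash
cat > pinch.py <<'E'
from h import *
ex=np.array([.9937,-.1118,0]); H=np.array([440,144.5,86.])
def tq(a):
    x=np.array([-.1118,-.9937,0]); z=np.sin(a)*ex+np.array([0,0,-np.cos(a)]); y=np.cross(z,x)
    return R.from_matrix(np.c_[x,y,z]).as_quat(), z
E
python3 - <<'E'
from pinch import *
for a in (15,20,25,30):
    q,z=tq(np.radians(a)); o=[]
    for d,b in ((0,80),(0,0),(25,0),(45,0)):
        j=bot.solve_ik(H+d*ex+z*(16-b),q); o.append(None if j is None else j.round(2).tolist())
    print(a,o)
E
```

```text
15 [[0.99, -0.13, -0.86, 0.35, -0.75, -1.34], [0.89, 0.02, -0.99, 0.5, -0.47, -1.45], [0.84, 0.06, -0.95, 0.49, -0.46, -1.38], [0.79, 0.09, -0.91, 0.48, -0.46, -1.33]]
20 [[1.06, -0.18, -0.99, 0.52, -0.69, -1.56], None, None, None]
25 [None, None, None, None]
30 [None, None, None, None]
```

```bash
python3 - <<'E'
from h import *
im=bot.camera('wrist'); im3=bot.camera('side'); s3=bot.camera('scene')
a=cv2.resize(im[110:310,130:400],(800,592)[:2]); a=cv2.resize(im[120:300,140:380],(400,300)); b=cv2.resize(s3[190:280,150:270],(400,300),interpolation=cv2.INTER_CUBIC); c=cv2.resize(im3[100:250,80:280],(400,300),interpolation=cv2.INTER_CUBIC)
cv2.imwrite('pics/m5.png',np.vstack([np.hstack([a,b]),np.hstack([c,c*0])])[:,:,::-1]); print(bot.read_state()['t'])
E
```

```text
41.3833
```

View pics/m5.png

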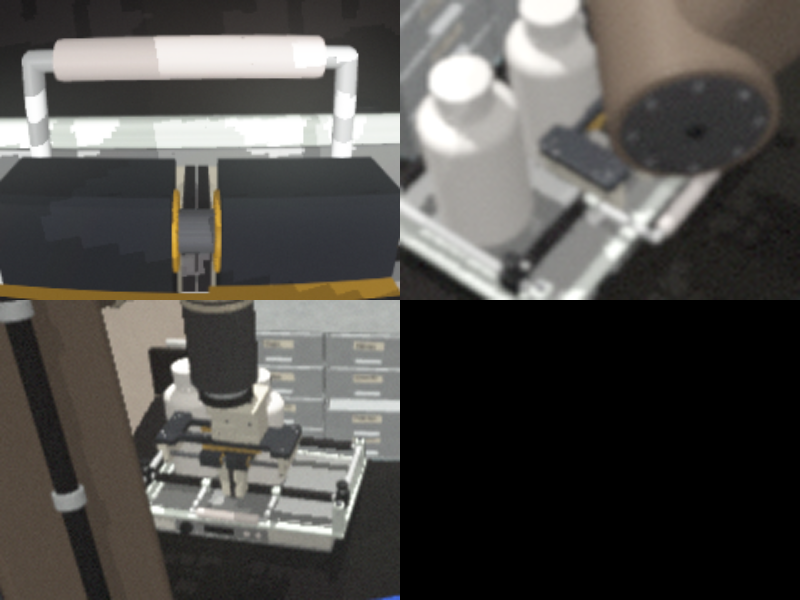

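```bash
python3 - <<'E'
from h import *
ex=np.array([.9937,-.1118,0]); h0=np.array([437.8,146.6,72])
F0=bot.read_state()['contact_force']; log=[]
bot.line_to(h0+27*ex,100)
for d in range(25,-1,-2):
    bot.line_to(h0+d*ex,40); s=bot.read_state(); f=(s['contact_force']-F0)@ex; log.append((d,round((s['tcp_pos']-h0)@ex,1),round(f,1)))
    if abs(f)>4: break
print(log,s['t'])
E
```

```text
[(25, np.float64(25.2), np.float64(-0.3)), (23, np.float64(23.0), np.float64(-0.5)), (21, np.float64(20.9), np.float64(1.1)), (19, np.float64(18.9), np.float64(0.4)), (17, np.float64(16.9), np.float64(1.3)), (15, np.float64(14.9), np.float64(0.9)), (13, np.float64(12.9), np.float64(0.6)), (11, np.float64(10.9), np.float64(0.3)), (9, np.float64(8.9), np.float64(-0.5)), (7, np.float64(6.9), np.float64(-0.4)), (5, np.float64(4.9), np.float64(1.0)), (3, np.float64(2.9), np.float64(0.4)), (1, np.float64(0.9), np.float64(-0.1))] 45.0
```

```bash
python3 - <<'E'
from h import *
c=bot.get_calibration('side')
for p in ([486.4,141,72],[486.4,141,86],[486.4,141,100],[486.4,141,120],[440,144.5,86]):
    v=c['view']@np.r_[p,1]; u=np.array([c['cx']+c['fx']*v[0]/-v[2],c['cy']-c['fy']*v[1]/-v[2]]); print(p,((u-[80,100])*2+[0,300]).round(0))
E
```

```text
[486.4, 141, 72] [236. 504.]
[486.4, 141, 86] [235. 497.]
[486.4, 141, 100] [234. 489.]
[486.4, 141, 120] [233. 478.]
[440, 144.5, 86] [226. 516.]
```

```bash
cat > bpush.py <<'E'
from h import *
import sys
q=down(np.pi/2-.112); ex=np.array([.9937,-.1118,0]); h0=np.array([438.5,145,8])
p0=h0-56*ex
p=bot.read_state()['tcp_pos']
print([bot.solve_ik(h0+d*ex,q) is not None for d in (-56,-20,16)]) 
if bot.solve_ik(p0,q) is None: sys.exit()
bot.line_to([p[0],p[1],125],200)
bot.line_to([p0[0],p0[1],125],200); bot.line_to(p0,150)
bot.pause(.2); F0=bot.read_state()['contact_force']; d=-56; log=[]; c=None
while d<16:
    d+=1.5 if (c is not None and d-c>33) else (4 if c is None else 6)
    bot.line_to(h0+d*ex,60); s=bot.read_state(); f=(s['contact_force']-F0)@ex; log.append((d,round(float(f),1)))
    if c is None and f<-2: c=d
    if f<-26 or (c is None and d>-12): break
print(log,c,s['t'],s['contact_force']-F0)
im=bot.camera('scene'); im2=bot.camera('wrist')
a=cv2.resize(im[120:312,100:356],(400,300),interpolation=cv2.INTER_CUBIC); b=cv2.resize(im2,(400,300))
cv2.imwrite('pics/m6.png',np.hstack([a,b])[:,:,::-1])
E
python3 bpush.py
```

```text
[True, True, True]
[(-52, 0.7), (-48, 0.3), (-44, 0.6), (-40, -0.3), (-36, -0.4), (-32, 0.2), (-28, -0.4), (-24, -0.6), (-20, 0.5), (-16, 0.3), (-12, -0.2), (-8, -0.3)] None 49.9833 [-0.34414646 -0.25826891  0.71893014]
```

View pics/m6.png

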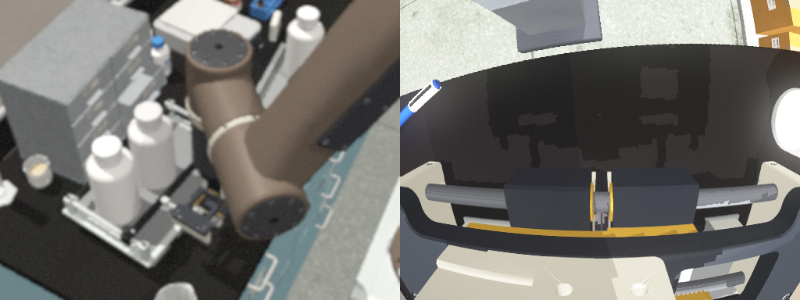

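The clamp hasn't moved: the bar's left knob is still at (130,237), as before. The closed fingers don't engage the handle, so I'll use the pinch with as much backward tilt as the arm allows.

```bash
cat > p2.py <<'E'
from pinch import *
import sys
H=np.array([440,144.5,86.]); L=12
def pose(d,a,b=0):
    q,z=tq(np.radians(a)); return H+d*ex+z*(L-b),q
def ok(a): return all(bot.solve_ik(*pose(d,a,b)) is not None for d,b in ((0,60),(0,0),(12,0),(24,0),(36,0),(50,0),(48,60)))
A=max([a for a in np.arange(12,20,.5) if ok(a)]); print('tilt',A,'extent',96.5*np.cos(np.radians(A))-(66-L)*np.sin(np.radians(A)))
if len(sys.argv)<2: sys.exit()
p=bot.read_state()['tcp_pos']
bot.line_to([p[0]-8,p[1],150],250); bot.move_gripper(50,45)
bot.move_ptp(*pose(0,A,60)); bot.line_to(pose(0,A)[0],150)
bot.pause(.1); F0=bot.read_state()['contact_force']
bot.move_gripper(5,45); s=bot.read_state(); print('width',s['width'],s['finger_force'],s['t'])
if s['width']<11: sys.exit()
log=[]
for d in [10,20,28,34,38,40,42,43.5,45,46.5,48]:
    bot.line_to(pose(d,A)[0],70); s=bot.read_state(); f=float((s['contact_force']-F0)@ex); log.append((d,round(f,1),round(s['width'],1)))
    if f<-24: break
print(log,s['t'])
E
python3 p2.py
```

```text
tilt 16.0 extent 77.87733644392982
```

```bash
python3 p2.py go
```

```text
tilt 16.0 extent 77.87733644392982
width 5.385750301134051 0.0 54.3333
```

```bash
python3 - <<'E'
from h import *
w=bot.camera('wrist'); sd=bot.camera('side'); sc=bot.camera('scene')
a=cv2.resize(w,(400,300)); b=cv2.resize(sc[180:285,140:280],(400,300),interpolation=cv2.INTER_CUBIC); c=cv2.resize(sd[130:220,130:250],(400,300),interpolation=cv2.INTER_CUBIC); e=cv2.resize(sc,(400,300))
cv2.imwrite('pics/m7.png',np.vstack([np.hstack([a,b]),np.hstack([c,e])])[:,:,::-1]); s=bot.read_state(); print(s['t'],s['tcp_pos'],s['contact_force'])
def pr(n,p):
    k=bot.get_calibration(n); v=k['view']@np.r_[p,1]; return np.array([k['cx']+k['fx']*v[0]/-v[2],k['cy']-k['fy']*v[1]/-v[2]])
ex=np.array([.9937,-.1118,0]); ey=np.array([.1118,.9937,0])
for n,o,k in (('scene',[140,180],400/140),('side',[130,130],400/120)):
    print(n,'tcp',((pr(n,s['tcp_pos'])-o)*k).round(),[((pr(n,np.array([440,144.5,86])+y*ey)-o)*k).round() for y in (-46,0,46)])
E
```

```text
54.4833 [443.27329    144.09525309  74.44014288] [ 0.36096588  0.31278814 -0.46807172]
scene tcp [273. 200.] [array([300., 166.]), array([275., 195.]), array([249., 225.])]
side tcp [213. 267.] [array([261., 266.]), array([210., 259.]), array([160., 253.])]
```

View pics/m7.png

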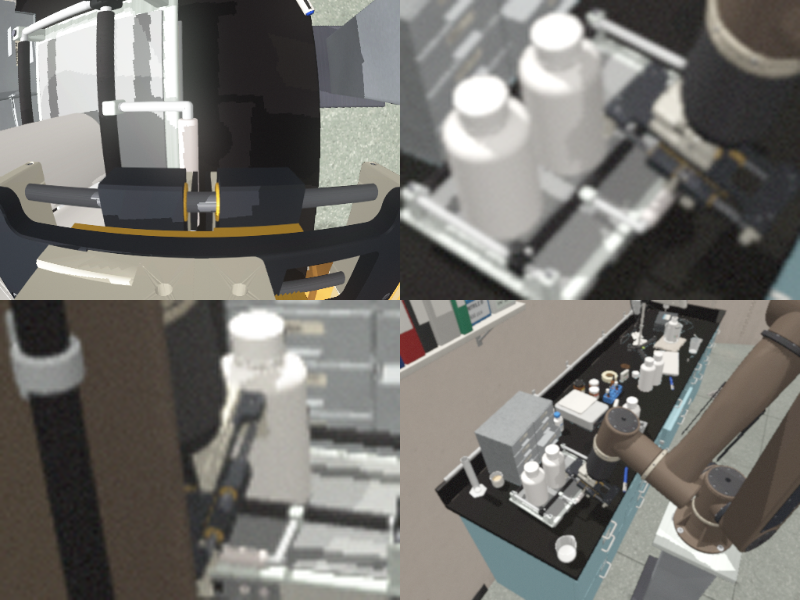

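The fingers closed to 5 mm where the handle appears, at about (190,140) in the wrist panel, so neither pads nor body engage it. With 12 s left, I'll take hold of the bar itself, over the empty slot.

```bash
cat > bar.py <<'E'
from pinch import *
import sys
q,_=tq(0.); B=np.array([502,32,70.])
p=bot.read_state()['tcp_pos']; ok=[bot.solve_ik(B+d*ex+[0,0,z],q) is not None for d in (0,25,48) for z in (0,60)]; print(ok)
if not all(ok): sys.exit()
_,z=tq(np.radians(16)); bot.move_gripper(56,45); bot.line_to(p-60*z,300)
bot.move_ptp(B+[0,0,45],q); bot.line_to(B,200)
F0=bot.read_state()['contact_force']
bot.move_gripper(6,45); s=bot.read_state(); print('width',s['width'],s['finger_force'],s['t'])
if s['width']<11: sys.exit()
log=[]
for d in [20,34,40,42,44,45.5,47,48.5]:
    bot.line_to(B+d*ex,90); s=bot.read_state(); f=float((s['contact_force']-F0)@ex); log.append((d,round(f,1),round(s['width'],1)))
    if f<-24: break
print(log,s['t'])
E
python3 bar.py
```

```text
[True, True, True, True, True, True]
width 6.739069915844079 3.917203014716506 57.9833
```

```bash
python3 - <<'E'
from pinch import *
B=np.array([502,32,70.]); F0=np.array([.3,.3,-.5]); log=[]
s=bot.read_state(); print(s['width'],s['finger_force'],s['contact_force'],s['tcp_pos'])
for d in [12,24,34,40,43,46,48]:
    bot.line_to(B+d*ex,120); s=bot.read_state(); f=float((s['contact_force']-F0)@ex); log.append((d,round(f,1),round(s['width'],1),round(s['finger_force'],1)))
    if f<-24: break
print(log,s['t'])
im=bot.camera('scene'); np.save('pics/s8.npy',im)
cv2.imwrite('pics/s8.png',im[:,:,::-1])
E
```

```text
6.739069915844079 3.917203014716506 [ 6.41528491 -2.0437029   4.79111863] [504.69270842  32.44992575  71.36106547]
[(12, 2.5, 5.9, 5.1), (24, 2.4, 6.2, 4.9), (34, 1.0, 6.1, 6.2), (40, -4.6, 6.0, 7.4), (43, -4.7, 5.8, 8.1), (46, -5.6, 5.9, 8.2), (48, -6.6, 6.1, 8.4)] 59.7333
```

```bash
python3 - <<'E'
from h import *
a=np.load('pics/scene0.npy'); b=np.load('pics/s8.npy')
c=bot.get_calibration('scene')
def pr(p): v=c['view']@np.r_[p,1]; return np.array([c['cx']+c['fx']*v[0]/-v[2],c['cy']-c['fy']*v[1]/-v[2]])
ex=np.array([.9937,-.1118,0]); ey=np.array([.1118,.9937,0]); O=np.array([577,131,86.])
for d in (0,15,30,45): print(d,pr(O+(-64+d)*ex+155*ey).round(1))
t=a[264:280,177:193]
for nm,im in (('s0',a),('s8',b)):
    r=cv2.matchTemplate(im[235:300,140:215],t,cv2.TM_CCOEFF_NORMED); _,m,_,l=cv2.minMaxLoc(r); print(nm,m,l[0]+140+8,l[1]+235+8)
s=bot.read_state(); print(s['t'],s['contact_force'])
# C cap & A cap shift
for nm,(x,y) in {'C':(169,212)}.items():
    t=a[y-10:y+16,x-14:x+14]; r=cv2.matchTemplate(b[y-40:y+50,x-50:x+50],t,cv2.TM_CCOEFF_NORMED); _,m,_,l=cv2.minMaxLoc(r); print(nm,m,l[0]+x-50+14-x,l[1]+y-40+10-y)
E
```

```text
0 [182.7 273.6]
15 [178.6 270.9]
30 [174.6 268.3]
45 [170.7 265.8]
s0 1.0 185 272
s8 0.9555174708366394 173 265
59.7833 [-6.03271866  5.68410489 13.6929311 ]
C 0.8431457877159119 -3 -2
```

```bash
python3 - <<'E'
from pinch import *
B=np.array([502,32,70.]); log=[]
for d in [52,56]:
    bot.line_to(B+d*ex,90); s=bot.read_state(); f=float(s['contact_force']@ex); log.append((d,round(f,1),round(s['width'],1),s['contact_force'].round(1).tolist()))
    if f<-18: break
im=bot.camera('scene'); a=np.load('pics/scene0.npy'); t=a[264:280,177:193]
def m(im,t,x0,y0,x1,y1):
    r=cv2.matchTemplate(im[y0:y1,x0:x1],t,cv2.TM_CCOEFF_NORMED); i=np.unravel_index(r.argmax(),r.shape); y,x=i
    def sub(v0,v1,v2): return .5*(v0-v2)/(v0-2*v1+v2)
    dx=sub(r[y,x-1],r[y,x],r[y,x+1]); dy=sub(r[y-1,x],r[y,x],r[y+1,x]); return round(x+x0+dx,2),round(y+y0+dy,2),round(float(r.max()),2)
b=np.load('pics/s8.npy')
for i in (a,b,im): print('knob',m(i,t,140,235,215,300),'C',m(i,a[202:228,155:183],119,172,219,262))
print(log,bot.read_state()['t']); np.save('pics/s9.npy',im)
E
```

```text
knob (np.float64(176.98), np.float64(263.98), 1.0) C (np.float64(155.03), np.float64(201.99), 1.0)
knob (np.float64(165.24), np.float64(256.74), 0.96) C (np.float64(151.55), np.float64(200.31), 0.84)
knob (np.float64(164.3), np.float64(256.14), 0.96) C (np.float64(150.88), np.float64(199.78), 0.84)
[(52, -10.5, 6.4, [-9.7, 7.2, 17.3]), (56, -23.2, 6.4, [-21.8, 13.9, 27.4])] 60.3333
```

```bash
python3 - <<'E'
from pinch import *
bot.move_gripper(45); p=bot.read_state()['tcp_pos']; bot.line_to(p+[0,0,95],150)
im=bot.camera('scene'); a=np.load('pics/scene0.npy')
for t,(x0,y0,x1,y1) in ((a[264:280,177:193],(140,235,215,300)),(a[202:228,155:183],(119,172,219,262))):
    r=cv2.matchTemplate(im[y0:y1,x0:x1],t,cv2.TM_CCOEFF_NORMED); _,mm,_,l=cv2.minMaxLoc(r); print(mm,l[0]+x0,l[1]+y0)
s=bot.read_state(); print(s['t'],s['contact_force'])
print(bot.close_job())
E
```

```text
0.9376100301742554 165 256
0.8631525039672852 151 200
62.0083 [0.27419059 0.08246041 0.53864927]
the job is handed in; nothing more can be done
None
```

I handed the job in at 62 s with one departure: I moved the clamp by gripping the bar, not its handle, because pushing and pinching where the cameras put the handle met no resistance. The bar was gripped over the empty slot and pushed to about 45 mm, stopping at about 23 N; the last picture shows it and bottle_c still in place. The lighter bottle (about 0.37 kg) went in the tray and the heavier (about 0.53 kg) on the platform beside bottle_c, but I took no close-up of the tray bottle or of the heavier one against the back bar.

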